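# Tighten the bar clamp with the T-handle wrench

### The job

Pull the larger of the two T-handle wrenches straight up out of the wooden stand, set it down over the square screw head in the recess of the bar clamp and turn it clockwise until the screw is tight. Leave the wrench standing upright on the screw, fully down, and let the smaller wrench stay in the stand as it is.

Things in the scene. Friction and masses are not known exactly. Their poses are not given: they have to be found in the camera images.
- stand: fixed wooden tool stand, a block 64 x 164 x 55 mm (x, y, z). Origin: centre of its underside, on the work surface. Two round upright holes, 43 mm in diameter, 45 mm deep (floor 10 mm above the work surface), at y = +50 and -50 mm in its frame. One wrench stands in each; which is where varies.
- wrench: larger steel T-handle wrench, 0.25 kg, loose, standing in one hole of the stand. Origin: centre of the socket's underside; z up the shank. Socket 28 x 28 mm outside, 30 tall, with a square opening 18 x 18, 22 deep, in its underside, sides along x and y. Shank 10 mm thick. Cross bar on top along y: 90 mm long, 12 wide (x), 14 high, its middle 140 mm above the origin.
- small_wrench: the smaller steel T-handle wrench in the other hole (cross bar 60 mm long, its middle 100 mm above the origin at the socket's underside; opening 11 mm, too small for the screw). It stays where it is.
- clamp: fixed boring-bar clamp: aluminium block 72 x 72 mm on a dark steel base plate 110 x 100 x 10 mm, with a 16 mm steel bar through it along its y. Origin: centre of the base plate's underside, on the work surface. The block's top is at 55 mm; in its middle is a round recess 48 mm in diameter and 26 mm deep with the screw in it.
- seat (a point): centre of the recess floor of the clamp, on the screw's axis, 29 mm above the work surface, where the underside of the wrench's socket comes to rest. Axes as the clamp's.
- screw (a joint): clamp screw angle, rad: grows clockwise seen from above; starts at 0 to 0.3, stops hard at 1.2 (tight); friction 0.08 N m. Dark steel square head 15 x 15 mm, 16 mm above the recess floor, its top 5 mm tapering to 7 mm wide. At 0 its sides are parallel to the clamp's x and y. The wrench's opening has about 0.23 rad of play on it either way.
There are look-alikes about, which are no part of the job. Leave any orange look-alike of the clamp alone. Of the things shaped like the stand, the wooden one is meant.

How it is judged:
By the outcome, as a careful person would: the job done as asked, in the order asked, and still so for the second after the job is handed in, with the robot touching nothing.
It also fails if it takes over 40 s, if anything falls off the work surface, if the arm or the gripper's body presses on something with over 40 N, if the wrist force passes 120 N, or if a joint passes its speed limit or range.

### The arm

A 6-joint arm with a two-finger parallel gripper is mounted at the origin on a cart in front of the work surface, level with it; the furniture and walls round the work are solid. World frame = base frame: x ahead of the robot, y to its left, z up, the work surface at z = 0. Lengths are in m, angles in rad, forces in N, time in s.
With the tool pointing down it reaches from about 0.25 to 0.725 m from the base axis. Payload 4 kg.
Tool frame: the origin (TCP) lies at the very end of the fingers, on their centre line; the grasp point (between the pads) lies 19 mm behind it; z points along the fingers, y is the direction in which the jaws open and shut (so a half turn about z gives the same grasp; the last joint's range is limited). The gripper opens to 85 mm and grips with 20 to 120 N. Pads are 22 mm wide; open, the fingers measure 114 mm over their backs; the gripper's body (76 mm by 85 mm) begins 54 mm behind the grasp point. The pads swing forward as they close: fully open they stand 13 mm farther back than shut.
Start: joints at [-1.298, 0.241, 0.005, 1.335, 0, 1.571], TCP at [0.135, -0.482, 0.231] pointing down, gripper open.
Joint ranges: [-2.72, 2.72], [-1.05, 1.87], [-1.09, 1.28], [-1.99, 2.15], [-1.42, 1.44], [-3.14, 3.14]. Speed limits (rad/s): [2.79, 2.79, 3.14, 3.14, 3.14, 3.14].

### API

Orientations are given as a 3x3 rotation matrix whose columns are the frame's x, y, z axes.
In Python, from workcell import ctrl gives the robot as it stands. The module is installed in compiled form; this text tells all that it offers.
- The arm moves only by the shell command python3 -m pendant 'ROWS' [FORCE]. ROWS is JSON, a list that holds one entry, the list of rows, each a list of 7 numbers: the shift along the tool's x, y, z as a fraction of full scale, then the turn, a rotation vector about the tool's x, y, z as a fraction of full scale, then the opening in per cent of the stroke, from 0 (shut) to 100 (fully open). A call has 1 to 10 rows; each row shifts and turns the pose as measured when the row begins, along the tool's axes as they then stand; what a row does not reach is not made up. Full scale, the value 1, is 0.8 m for a shift and 1.5 rad for a turn. A row lasts 1/12 s, in which the tool goes at most 41.7 mm and 7.16 degrees, less where a joint would pass 70% of its speed; a pose out of reach is approached as far as the arm can. A call with a number of a shift or a turn outside -1 to 1 is refused whole. A call with a gripper value outside its range is refused whole. The fingers move at their own pace and stop on an object; FORCE is the grip in N (left out, the last holds). Time passes only in rows, so rows that do not move let the fingers close. It gives the time, the measured TCP pose, the force and the opening at its end, in the units of the state.
- ctrl.state(): the state, without advancing time (a new reading comes with each control period).
- ctrl.snapshot(name): name is "side" or "top"; returns the picture (420x560x3 uint8, red, green, blue); there is no depth.
- ctrl.get_calibration(name): a dict with "intrinsics" (3x3 intrinsics, pixels), "dist" ([k1, k2, p1, p2, k3] as OpenCV has them; the pictures are not rectified), "cam_to_world" (4x4, takes a point from camera to world coordinates). Camera axes: x right, y down, z forward; pixel columns grow to the right and rows downward; lengths in m; the calibration is good to about 2 mm. A picture is of the moment at which its call begins. get_calibration takes no time and is no camera call.
- ctrl.job_done(): hands the job in, once; it reports no verdict.
The state is a dict: "t": time; "q": joint angles; "joint_vel": joint speeds; "joint_efforts": joint torques, N m; "tcp_pos": TCP position; "tcp_rot": TCP orientation; "force": force on the tool from outside, world axes, zero at the start; "ft_torque": the same for the moment, N m; "opening": opening from 0.0 (shut) to 1.0 (fully open).
Only numpy, scipy, OpenCV 4.12 (cv2) and the standard library are available. Lean on these libraries where they do the work, as an engineer would, in place of code of your own. Each camera call takes 0.05 s, during which the arm holds its last target.

## Working session

There is one attempt and no reset: what is moved stays moved. The work goes in short steps, Python scripts to look and compute and a shell command to move; the robot and the scene stay as the last step left them, time stands still between calls to the robot, and variables do not carry over. Pictures are saved under pics/ and viewed, and the job is handed in when it is done.

```bash
mkdir -p pics
cat > h.py <<'E'
import numpy as np, cv2
from workcell import ctrl
def snap(n,f):
    im=ctrl.snapshot(n); cv2.imwrite('pics/'+f+'.png',im[:,:,::-1]); return im
def ray(n,u,v):
    c=ctrl.get_calibration(n);K=np.array(c['intrinsics']);d=np.array(c['dist']);T=np.array(c['cam_to_world'])
    p=cv2.undistortPoints(np.array([[[u,v]]],float),K,d)[0,0]
    return T[:3,3],T[:3,:3]@np.array([p[0],p[1],1])
def atz(n,u,v,z):
    o,r=ray(n,u,v); return o+r*(z-o[2])/r[2]
def proj(n,P):
    c=ctrl.get_calibration(n);K=np.array(c['intrinsics']);d=np.array(c['dist']);T=np.linalg.inv(np.array(c['cam_to_world']))
    rv,_=cv2.Rodrigues(T[:3,:3]); return cv2.projectPoints(np.array(P,float).reshape(-1,1,3),rv,T[:3,3],K,d)[0][:,0]
def crop(src,f,u0,v0,u1,v1,k):
    im=cv2.imread('pics/'+src+'.png')[v0:v1,u0:u1]; cv2.imwrite('pics/'+f+'.png',cv2.resize(im,None,fx=k,fy=k,interpolation=cv2.INTER_CUBIC))
E
python3 - <<'E'
from h import *
snap('top','t0');snap('side','s0')
s=ctrl.state();print({k:np.round(v,3).tolist() for k,v in s.items()})
for n in('top','side'):print(np.round(ctrl.get_calibration(n)['cam_to_world'],3))
E
```

```text
{'t': 0.1, 'q': [-1.298, 0.241, 0.004, 1.335, -0.0, 1.571], 'joint_vel': [-0.0, -0.003, 0.004, 0.001, -0.001, -0.001], 'joint_efforts': [-0.0, -37.314, 25.301, 0.011, 0.0, 0.0], 'tcp_pos': [0.135, -0.481, 0.23], 'tcp_rot': [[0.963, 0.269, -0.001], [0.269, -0.963, 0.002], [-0.0, -0.002, -1.0]], 'force': [-0.385, 0.412, -1.287], 'ft_torque': [0.02, -0.015, 0.048], 'opening': 0.998}
[[ 0.025 -0.994  0.109  0.331]
 [-1.    -0.024  0.006 -0.016]
 [-0.003 -0.109 -0.994  1.582]
 [ 0.     0.     0.     1.   ]]
[[-0.941 -0.182  0.284  0.134]
 [-0.337  0.485 -0.807  1.081]
 [ 0.009 -0.855 -0.518  0.748]
 [ 0.     0.     0.     1.   ]]
```

View pics/t0.png

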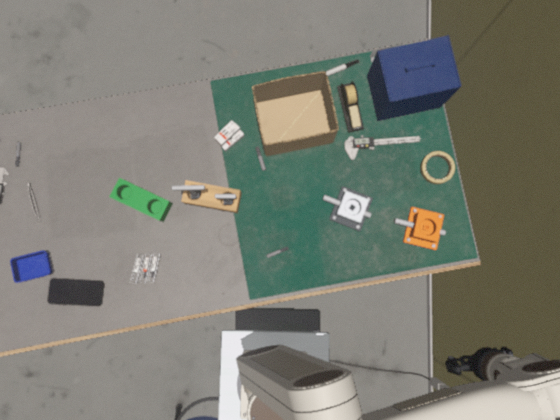

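View pics/s0.png

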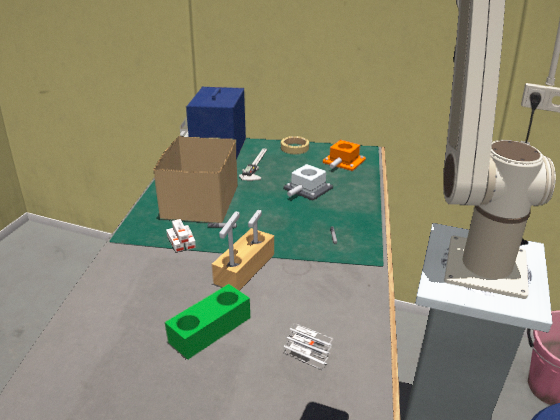

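Run:
```python
from h import *
crop('t0','t0a',160,165,260,225,8);crop('t0','t0b',315,175,390,235,10);crop('s0','s0a',200,195,290,295,6)
crop('s0','s0b',270,155,350,205,8)
```

```text
(no output)
```

View pics/t0a.png

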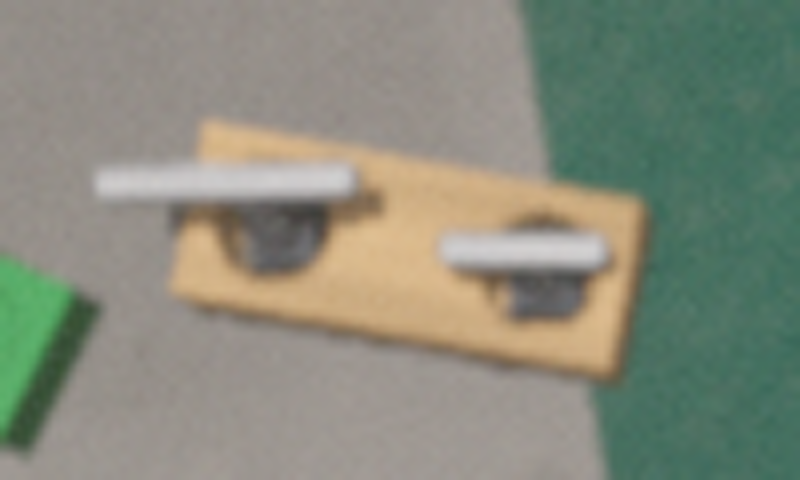

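View pics/t0b.png

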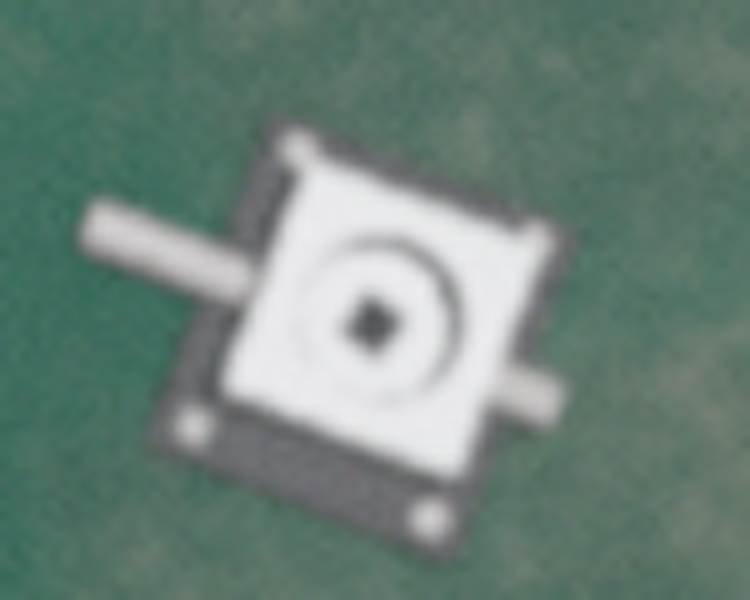

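View pics/s0a.png

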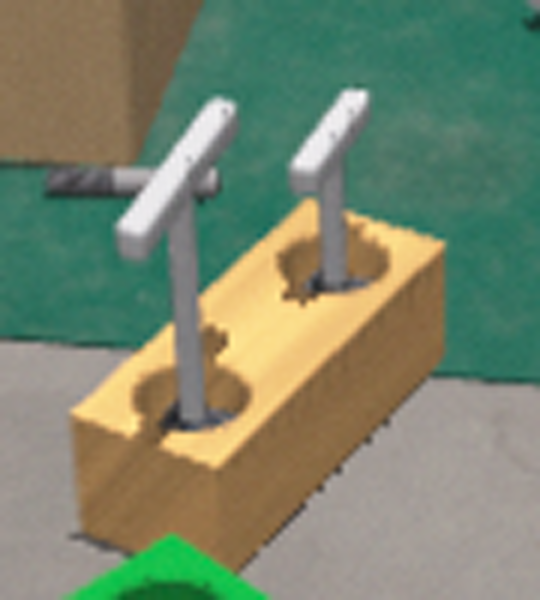

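View pics/s0b.png

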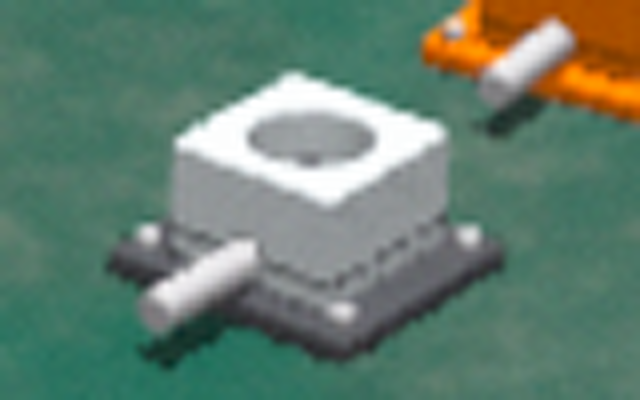

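The larger wrench is the one with the long bar at top-view (188,188). The smaller, short-barred one is at (226,196). Both stand in the wooden stand, and the green empty stand at (140,200) is a look-alike. The aluminium clamp is at (352,208), with the orange look-alike at (424,228). The crops confirm all of these.

Run:
```python
from h import *
f=lambda x,y:(160+(x+.5)/8-.5,165+(y+.5)/8-.5)
g=lambda x,y:(315+(x+.5)/10-.5,175+(y+.5)/10-.5)
a=atz('top',*f(96,184),.155);b=atz('top',*f(357,178),.155);print('bar',a,b,(a+b)/2,np.linalg.norm(a-b),np.degrees(np.arctan2(*(a-b)[[0,1]])))
# stand top corners
c=[atz('top',*f(*p),.055) for p in [(203,122),(645,205),(615,380),(172,290)]];c=np.array(c)
print('stand',c.mean(0),np.linalg.norm(c-np.roll(c,-1,0),axis=1)); d=c[0]-c[1];print(np.degrees(np.arctan2(d[0],d[1])))
d=d/np.linalg.norm(d);print('hole',c.mean(0)+.05*d)
k=np.array([atz('top',*g(*p),.055) for p in [(308,160),(550,240),(460,472),(225,392)]])
print('clamp',k.mean(0),np.linalg.norm(k-np.roll(k,-1,0),axis=1));d=k[0]-k[1]+k[3]-k[2];print(np.degrees(np.arctan2(d[0],d[1])))
print('screw',atz('top',*g(372,323),.045)); print('rec',atz('top',*g(383,320),.055))
# side
s=lambda x,y:(200+(x+.5)/6-.5,195+(y+.5)/6-.5)
for p in [(219,100),(132,232)]:print('side bar',atz('side',*s(*p),.157))
s2=lambda x,y:(270+(x+.5)/8-.5,155+(y+.5)/8-.5)
k=np.array([atz('side',*s2(*p),.055) for p in [(293,73),(448,132),(332,205),(175,143)]]);print('clamp side',k.mean(0),np.linalg.norm(k-np.roll(k,-1,0),axis=1))
k=np.array([atz('side',*s(*p),.055) for p in [(72,412),(217,467),(445,243),(305,200)]]);print('stand side',k.mean(0),np.linalg.norm(k-np.roll(k,-1,0),axis=1))
```

```text
bar [0.54825496 0.29529892 0.155     ] [0.55263338 0.20566341 0.155     ] [0.55044417 0.25048116 0.155     ] 0.08974238870764775 -2.7965052544243068
stand [0.54216809 0.20108182 0.055     ] [0.16641514 0.06588323 0.16657163 0.06345272]
9.298629242459437
hole [0.5502471 0.2504248 0.055    ]
clamp [ 0.52149973 -0.21925129  0.055     ] [0.0746788  0.0739061  0.07241344 0.07334963]
17.40661734599903
screw [ 0.52047049 -0.21657512  0.045     ]
rec [ 0.5202043  -0.21848915  0.055     ]
side bar [0.55529969 0.20677512 0.157     ]
side bar [0.54756331 0.29553013 0.157     ]
clamp side [ 0.52157829 -0.22010397  0.055     ] [0.07287555 0.07318707 0.07239813 0.07367696]
stand side [0.54415354 0.19960388 0.055     ] [0.06401858 0.16412186 0.06457825 0.16234456]
```

```bash
cat >> h.py <<'E'
def go(p,psi):
    s=ctrl.state();R=np.array(s['tcp_rot']);P=np.array(s['tcp_pos']);c,n=np.cos(np.radians(psi)),np.sin(np.radians(psi))
    Rt=np.array([[c,n,0],[n,-c,0],[0,0,-1.]])
    rv=cv2.Rodrigues(R.T@Rt)[0][:,0]
    print('t',round(s['t'],2),'P',P.round(4),'psi',np.degrees(np.arctan2(R[1,0],R[0,0])).round(2),'q',np.round(s['q'],2),'F',np.round(s['force'],1),'M',np.round(s['ft_torque'],2),'op',round(s['opening'],3))
    print('shift',(R.T@(np.array(p)-P)/.8).round(4),'turn',(rv/1.5).round(4))
E
python3 -m pendant '[[[0.034,-0.034,-0.003,0,0,0,100],[0.034,-0.034,-0.003,0,0,0,100],[0.034,-0.034,-0.003,0,0,0,100],[0.034,-0.034,-0.003,0,0,0,100],[0.034,-0.034,-0.003,0,0,0,100],[0.034,-0.034,-0.003,0,0,0,100],[0.034,-0.034,-0.003,0,0,0,100],[0.034,-0.034,-0.003,0,0,0,100],[0.034,-0.034,-0.003,0,0,0,100],[0.034,-0.034,-0.003,0,0,0,100]]]'
python3 -c "
from h import *
go([.5505,.2506,.26],93.5)
# screw zoom
im=cv2.imread('pics/t0.png')[195:221,340:366];cv2.imwrite('pics/t0c.png',cv2.resize(im,None,fx=22,fy=22,interpolation=cv2.INTER_CUBIC))"
```

```text
t: 0.93
tcp_pos: [0.3261, -0.1374, 0.2502]
tcp_rot: [[0.968, 0.251, -0.005], [0.251, -0.968, 0.008], [-0.003, -0.009, -1.0]]
force: [0.4, -0.4, -0.2]
opening: 0.998
t 0.93 P [ 0.3261 -0.1374  0.2502] psi 14.56 q [-0.4  -0.05 -0.28  1.36  0.01  2.48] F [ 0.4 -0.4 -0.2] M [-0.08 -0.04  0.01] op 0.998
shift [ 0.3934 -0.3989 -0.0099] turn [-0.0064 -0.0024 -0.9185]
```

View pics/t0c.png

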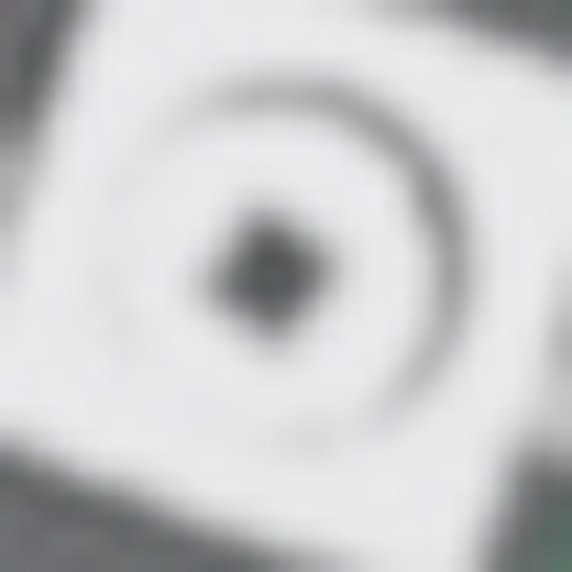

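The screw head shows as a dark diamond at about (352,207.5), close to 45° in the image, so the screw angle is near the upper end of its range. I'll fit it numerically. The last joint needs the turn done before I move further.

```bash
python3 -m pendant '[[[0,0,0,0,0,-0.083,100],[0,0,0,0,0,-0.083,100],[0,0,0,0,0,-0.083,100],[0,0,0,0,0,-0.083,100],[0,0,0,0,0,-0.083,100],[0,0,0,0,0,-0.083,100],[0,0,0,0,0,-0.083,100],[0,0,0,0,0,-0.083,100],[0,0,0,0,0,-0.083,100],[0,0,0,0,0,-0.083,100]]]'
cat > fit.py <<'E'
from h import *
from scipy.optimize import minimize
from scipy.ndimage import gaussian_filter
im=cv2.cvtColor(cv2.imread('pics/t0.png'),cv2.COLOR_BGR2GRAY).astype(float)
u0,v0,n,k=346,201,13,20
I=im[v0:v0+n,u0:u0+n]
def ren(cx,cy,th,bl):
    out=np.zeros((n*k,n*k),np.uint8)
    c,s=np.cos(th),np.sin(th)
    for hh,z in((7.5,.029),(7.5,.040),(3.5,.045)):
        P=[[cx+(c*a-s*b)*hh*1e-3,cy+(s*a+c*b)*hh*1e-3,z] for a,b in((1,1),(1,-1),(-1,-1),(-1,1))]
        q=(proj('top',P)-[u0,v0]+.5)*k
        if z==.029: base=q
        elif z==.040:
            cv2.fillConvexPoly(out,cv2.convexHull(np.vstack([base,q]).astype(np.float32)).astype(int),1)
        else: cv2.fillConvexPoly(out,q.astype(int),1)
    g=gaussian_filter(out.astype(float),bl*k).reshape(n,k,n,k).mean((1,3)); return g
def cost(p,th,ret=False):
    g=ren(.52+p[0]*.01,-.217+p[1]*.01,th,abs(p[2]))
    A=np.c_[g.ravel(),np.ones(n*n)];sol=np.linalg.lstsq(A,I.ravel(),rcond=None)[0]
    return ((A@sol-I.ravel())**2).mean()
for d in range(-60,-9,4):
    r=minimize(cost,[0,0,.6],args=(np.radians(d),),method='Nelder-Mead',options=dict(initial_simplex=[[0,0,.6],[.2,0,.6],[0,.2,.6],[0,0,.9]],maxiter=60))
    print(d,round(r.fun,2),(.52+r.x[0]*.01).round(4),(-.217+r.x[1]*.01).round(4),r.x[2].round(2))
E
python3 fit.py; python3 -c "
from h import *
go([.5505,.2506,.26],93.5)"
```

```text
t: 1.77
tcp_pos: [0.328, -0.125, 0.2477]
tcp_rot: [[0.061, 0.998, -0.01], [0.998, -0.061, 0.012], [0.012, -0.011, -1.0]]
force: [0.4, -0.3, -1.7]
opening: 1.0
-60 216.3 0.5211 -0.218 0.78
-56 206.69 0.5212 -0.218 0.76
-52 200.01 0.5211 -0.218 0.73
-48 189.77 0.5211 -0.2182 0.71
-44 186.16 0.5211 -0.2182 0.75
-40 184.7 0.5211 -0.2179 0.68
-36 186.16 0.5214 -0.218 0.68
-32 189.1 0.5212 -0.218 0.68
t 1.77 P [ 0.328  -0.125   0.2477] psi 86.51 q [-0.37 -0.05 -0.28  1.36  0.01  1.26] F [ 0.4 -0.3 -1.7] M [0.   0.01 0.01] op 1.0
shift [ 0.4857  0.2489 -0.0123] turn [-0.0068 -0.0083 -0.0813]Traceback (most recent call last):
  File "fit.py", line 23, in <module>
    r=minimize(cost,[0,0,.6],args=(np.radians(d),),method='Nelder-Mead',options=dict(initial_simplex=[[0,0,.6],[.2,0,.6],[0,.2,.6],[0,0,.9]],maxiter=60))
    res = _minimize_neldermead(fun, x0, args, callback, bounds=bounds,
                               **options)
    fxe = func(xe)
    fx = function(np.copy(x), *(wrapper_args + args))
  File "fit.py", line 19, in cost
    g=ren(.52+p[0]*.01,-.217+p[1]*.01,th,abs(p[2]))
  File "fit.py", line 12, in ren
    q=(proj('top',P)-[u0,v0]+.5)*k
       ~~~~^^^^^^^^^
  File "h.py", line 12, in proj
    c=ctrl.get_calibration(n);K=np.array(c['intrinsics']);d=np.array(c['dist']);T=np.linalg.inv(np.array(c['cam_to_world']))
ValueError: time passes only in moves, steps and waits
```

```bash
python3 -m pendant '[[[0.04,0.02,-0.002,0,0,-0.007,100],[0.04,0.02,-0.002,0,0,-0.007,100],[0.04,0.02,-0.002,0,0,-0.007,100],[0.04,0.02,-0.002,0,0,-0.007,100],[0.04,0.02,-0.002,0,0,-0.007,100],[0.04,0.02,-0.002,0,0,-0.007,100],[0.04,0.02,-0.002,0,0,-0.007,100],[0.04,0.02,-0.002,0,0,-0.007,100],[0.04,0.02,-0.002,0,0,-0.007,100],[0.04,0.02,-0.002,0,0,-0.007,100]]]'
python3 -c "
from h import *
go([.5505,.2506,.26],93.5)"
```

```text
t: 2.6
tcp_pos: [0.4944, 0.1991, 0.2615]
tcp_rot: [[-0.036, 0.999, -0.018], [0.999, 0.036, 0.008], [0.009, -0.017, -1.0]]
force: [0.7, -0.1, 0.3]
opening: 0.998
t 2.6 P [0.4944 0.1991 0.2615] psi 92.05 q [0.37 0.31 0.17 1.45 0.01 1.91] F [ 0.7 -0.1  0.3] M [-0.02 -0.05  0.  ] op 0.998
shift [0.0618 0.0724 0.0011] turn [-0.0115 -0.0058 -0.0168]
```

```bash
python3 -m pendant '[[[0.025,0.03,0,-0.005,-0.003,-0.008,100],[0.025,0.03,0,-0.005,-0.003,-0.008,100],[0.008,0.01,0,-0.002,0,0,100],[0,0,0,0,0,0,100]]]'
python3 -c "
from h import *
go([.5505,.2506,.26],93.5)"
```

```text
t: 2.93
tcp_pos: [0.5506, 0.2584, 0.2566]
tcp_rot: [[-0.071, 0.997, -0.002], [0.997, 0.071, -0.001], [-0.0, -0.002, -1.0]]
force: [-0.4, 0.2, -0.4]
opening: 1.0
t 2.93 P [0.5506 0.2584 0.2566] psi 94.06 q [0.44 0.46 0.38 1.5  0.   1.94] F [-0.4  0.2 -0.4] M [-0.02  0.02 -0.06] op 1.0
shift [-0.0097 -0.0008 -0.0043] turn [-0.0015  0.0003  0.0065]
```

```bash
python3 -m pendant '[[[-0.009,0,0.01,0,0,0,100],[0,0,0.02,0,0,0.0,100],[0,0,0.02,0,0,0,100],[0,0,0.01,0,0,0,100],[0,0,0,0,0,0,100]]]'
python3 -c "
from h import *
go([.5505,.2506,.133],94)
snap('side','s1');crop('s1','s1a',190,150,310,290,4)
snap('top','t1');crop('t1','t1a',150,150,260,230,7)"
```

```text
t: 3.35
tcp_pos: [0.5478, 0.246, 0.2036]
tcp_rot: [[-0.069, 0.998, -0.008], [0.998, 0.069, -0.004], [-0.004, -0.008, -1.0]]
force: [-0.6, -0.9, 0.3]
opening: 1.001
t 3.35 P [0.5478 0.246  0.2036] psi 93.96 q [ 0.42  0.46  0.25  1.37 -0.    1.92] F [-0.6 -0.9  0.3] M [-0.02 -0.01  0.04] op 1.001
shift [0.0059 0.0045 0.0882] turn [-0.0054  0.0025 -0.0004]
```

View pics/s1a.png

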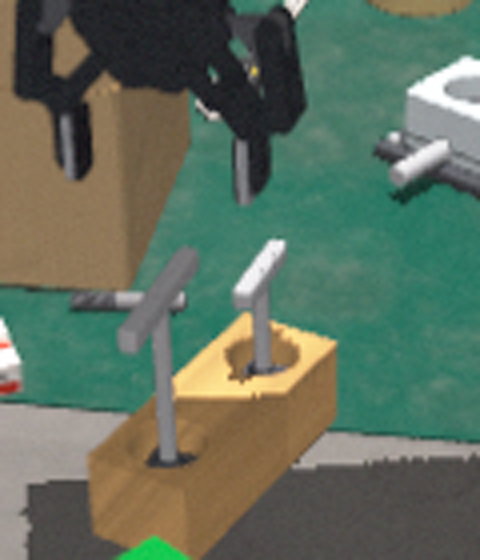

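View pics/t1a.png

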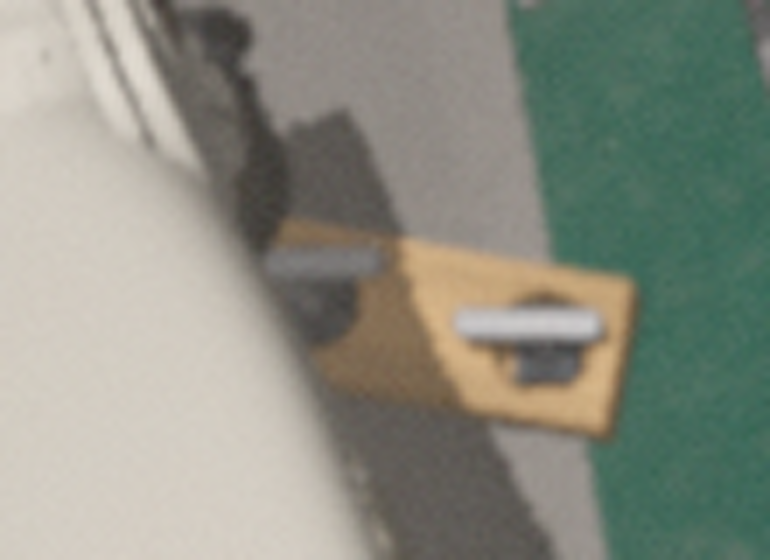

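The side picture shows the open fingers straddling the larger bar: tips at crop (75,175) and (250,200), bar middle at (160,300). I'll descend.

```bash
python3 -m pendant '[[[0.006,0.005,0.018,-0.004,0.002,0,100],[0,0,0.025,0,0,0,100],[0,0,0.02,0,0,0,100],[0,0,0.01,0,0,0,100],[0,0,0,0,0,0,100]]]'
python3 -c "
from h import *
go([.5505,.2506,.133],94)"
```

```text
t: 3.87
tcp_pos: [0.5561, 0.2511, 0.1533]
tcp_rot: [[-0.066, 0.998, 0.013], [0.998, 0.066, 0.006], [0.005, 0.014, -1.0]]
force: [0.4, -0.3, -0.1]
opening: 0.998
t 3.87 P [0.5561 0.2511 0.1533] psi 93.81 q [ 0.42  0.49  0.16  1.23 -0.    1.93] F [ 0.4 -0.3 -0.1] M [-0.05 -0.02  0.03] op 0.998
shift [-0.0003 -0.0074  0.0253] turn [ 0.0091 -0.0033 -0.0022]
```

```bash
python3 -m pendant '[[[0,-0.006,0.018,0.008,-0.003,0,100],[0,0,0.008,0,0,0,100],[0,0,0.003,0,0,0,100],[0,0,0,0,0,0,100]]]'
python3 -c "
from h import *
go([.5505,.2506,.133],94)"
```

```text
t: 4.2
tcp_pos: [0.5527, 0.2512, 0.1315]
tcp_rot: [[-0.066, 0.998, 0.005], [0.998, 0.066, 0.002], [0.002, 0.005, -1.0]]
force: [-0.4, 0.3, 0.2]
opening: 1.002
t 4.2 P [0.5527 0.2512 0.1315] psi 93.78 q [ 0.43  0.5   0.13  1.19 -0.    1.93] F [-0.4  0.3  0.2] M [-0.06 -0.02  0.03] op 1.002
shift [-0.0005 -0.0028 -0.0018] turn [ 0.0035 -0.0013 -0.0026]
```

Good. I'll close on the bar.

```bash
python3 -m pendant '[[[0,-0.002,0,0.003,-0.001,0,50],[0,0,0,0,0,0,0],[0,0,0,0,0,0,0],[0,0,0,0,0,0,0],[0,0,0,0,0,0,0],[0,0,0,0,0,0,0],[0,0,0,0,0,0,0],[0,0,0,0,0,0,0],[0,0,0,0,0,0,0],[0,0,0,0,0,0,0]]]' 70
python3 -c "
from h import *
go([.5505,.2506,.133],94)"
```

```text
t: 5.03
tcp_pos: [0.5522, 0.2518, 0.1337]
tcp_rot: [[-0.066, 0.998, 0.004], [0.998, 0.066, 0.002], [0.002, 0.004, -1.0]]
force: [0.2, 0.4, 0.3]
opening: 0.126
t 5.03 P [0.5522 0.2518 0.1337] psi 93.8 q [0.43 0.5  0.13 1.2  0.   1.93] F [0.2 0.4 0.3] M [ 0.05 -0.02  0.  ] op 0.126
shift [-0.0013 -0.0022  0.0009] turn [ 0.0025 -0.0011 -0.0024]
```

```bash
python3 -m pendant '[[[0,0,-0.01,0,0,0,0],[0,0,-0.015,0,0,0,0],[0,0,-0.02,0,0,0,0],[0,0,-0.02,0,0,0,0],[0,0,-0.02,0,0,0,0]]]'
python3 -c "
from h import *
go([.5522,.2518,.285],94)"
```

```text
t: 5.45
tcp_pos: [0.5487, 0.2508, 0.1985]
tcp_rot: [[-0.066, 0.998, -0.008], [0.998, 0.066, -0.002], [-0.001, -0.008, -1.0]]
force: [0.4, -0.2, -2.4]
opening: 0.124
t 5.45 P [0.5487 0.2508 0.1985] psi 93.81 q [0.43 0.47 0.25 1.36 0.   1.93] F [ 0.4 -0.2 -2.4] M [-0.01 -0.03 -0.03] op 0.124
shift [ 0.0008  0.0035 -0.1082] turn [-0.0056  0.001  -0.0022]
```

```bash
python3 -m pendant '[[[0,0.003,-0.02,-0.006,0,0,0],[0,0,-0.025,0,0,0,0],[0,0,-0.025,0,0,0,0],[0,0,-0.02,0,0,0,0],[0,0,-0.01,0,0,0,0],[0,0,0,0,0,0,0]]]'
python3 -c "
from h import *
go([.5522,.2518,.285],94)
snap('side','s2');crop('s2','s2a',170,90,310,290,3)"
```

```text
t: 5.95
tcp_pos: [0.5509, 0.2508, 0.2863]
tcp_rot: [[-0.066, 0.998, 0.003], [0.998, 0.066, -0.001], [-0.001, 0.003, -1.0]]
force: [-0.5, 0.8, -2.0]
opening: 0.122
t 5.95 P [0.5509 0.2508 0.2863] psi 93.81 q [ 0.43  0.45  0.44  1.56 -0.    1.93] F [-0.5  0.8 -2. ] M [ 0.01 -0.    0.04] op 0.122
shift [0.0011 0.0017 0.0017] turn [ 0.0017  0.0006 -0.0023]
```

View pics/s2a.png

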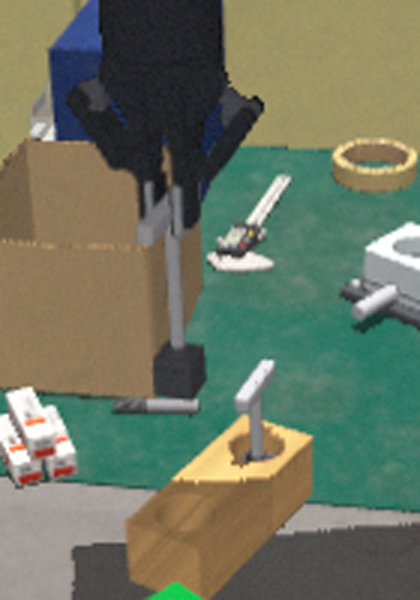

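The wrench hangs upright in the grip (socket at crop (180,370)), and the small wrench is untouched. I'll carry it to the clamp.

```bash
python3 -m pendant '[[[-0.03,-0.004,0,0,0,0,0],[-0.045,-0.006,0,0,0,0,0],[-0.045,-0.006,0,0,0,0,0],[-0.045,-0.006,0,0,0,0,0],[-0.045,-0.006,0,0,0,0,0],[-0.045,-0.006,0,0,0,0,0],[-0.045,-0.006,0,0,0,0,0],[-0.045,-0.006,0,0,0,0,0],[-0.045,-0.006,0,0,0,0,0],[-0.045,-0.006,0,0,0,0,0]]]'
python3 -c "
from h import *
go([.521,-.2185,.285],57)"
```

```text
t: 6.83
tcp_pos: [0.5219, -0.1051, 0.2689]
tcp_rot: [[-0.084, 0.996, -0.023], [0.996, 0.084, 0.0], [0.002, -0.022, -1.0]]
force: [0.9, 1.0, -2.3]
opening: 0.119
t 6.83 P [ 0.5219 -0.1051  0.2689] psi 94.81 q [-0.2   0.31  0.2   1.48 -0.    1.29] F [ 0.9  1.  -2.3] M [-0.   -0.11 -0.01] op 0.119
shift [-0.1411 -0.0135 -0.0202] turn [-0.0149  0.0037  0.4399]
```

```bash
python3 -m pendant '[[[-0.04,0,-0.01,-0.007,0.002,0,0],[-0.04,0,-0.01,-0.004,0,0,0],[-0.02,0,0,0,0,0.05,0],[0,0,0,0,0,0.08,0],[0,0,0,0,0,0.08,0],[0,0,0,0,0,0.08,0],[0,0,0,0,0,0.08,0],[0,0,0,0,0,0.04,0],[0,0,0,0,0,0,0]]]'
python3 -c "
from h import *
go([.521,-.2185,.285],57)"
```

```text
t: 7.58
tcp_pos: [0.5193, -0.1987, 0.2685]
tcp_rot: [[0.537, 0.843, -0.032], [0.844, -0.537, 0.01], [-0.008, -0.033, -0.999]]
force: [0.1, -0.8, -2.8]
opening: 0.124
t 7.58 P [ 0.5193 -0.1987  0.2685] psi 57.53 q [-0.36  0.37  0.28  1.51 -0.    1.77] F [ 0.1 -0.8 -2.8] M [-0.02 -0.01  0.03] op 0.124
shift [-0.0199  0.0145 -0.0209] turn [-0.0217  0.0057  0.0061]
```

```bash
python3 -m pendant '[[[-0.018,0.013,0,-0.02,0.005,0.006,0],[0,0,0,0,0,0,0],[0,0,0,0,0,0,0]]]'
python3 -c "
from h import *
go([.521,-.2185,.2],57)"
```

```text
t: 7.83
tcp_pos: [0.5187, -0.2157, 0.2641]
tcp_rot: [[0.54, 0.842, -0.009], [0.842, -0.54, 0.004], [-0.002, -0.009, -1.0]]
force: [-0.2, 0.1, -2.5]
opening: 0.121
t 7.83 P [ 0.5187 -0.2157  0.2641] psi 57.31 q [-0.39  0.36  0.26  1.48 -0.    1.75] F [-0.2  0.1 -2.5] M [ 0.09 -0.04  0.05] op 0.121
shift [-0.0013  0.005   0.08  ] turn [-0.0062  0.0012  0.0036]
```

```bash
python3 -m pendant '[[[-0.002,0.005,0.02,-0.006,0.001,0.003,0],[0,0,0.02,0,0,0,0],[0,0,0.02,0,0,0,0],[0,0,0.01,0,0,0,0],[0,0,0,0,0,0,0]]]'
python3 -c "
from h import *
go([.521,-.2185,.19],57)
snap('side','s3');crop('s3','s3a',250,70,370,210,4)
snap('top','t3');crop('t3','t3a',310,160,390,240,7)"
```

```text
t: 8.25
tcp_pos: [0.5203, -0.2172, 0.2044]
tcp_rot: [[0.539, 0.843, -0.003], [0.843, -0.539, 0.002], [0.0, -0.004, -1.0]]
force: [-0.5, 0.5, -2.8]
opening: 0.124
t 8.25 P [ 0.5203 -0.2172  0.2044] psi 57.41 q [-0.4   0.38  0.13  1.32  0.    1.74] F [-0.5  0.5 -2.8] M [-0.    0.01  0.  ] op 0.124
shift [-0.0009  0.0017  0.018 ] turn [-0.0026 -0.      0.0048]
```

View pics/s3a.png

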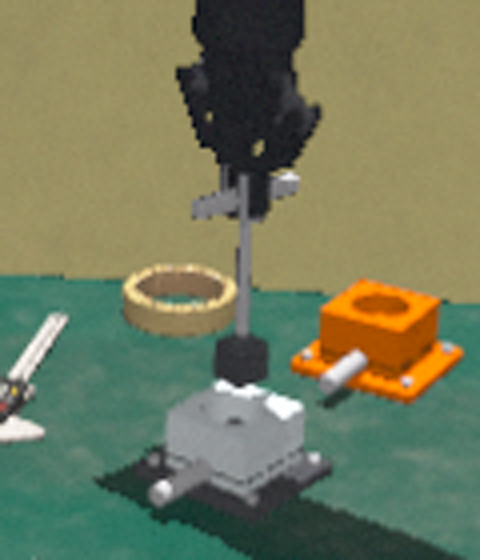

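View pics/t3a.png

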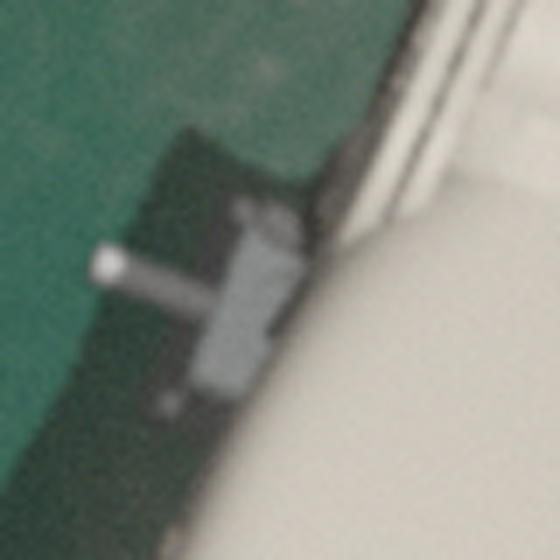

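Run:
```python
from h import *
import time
L=[[.5203,-.2172,.0807],[.5203,-.2172,.2234+.007],[.521,-.2185,.055]]
q=proj('side',L);print(q,(q-[250,70]+.5)*6-.5 if 0 else (q-[250,70]+.5)*4-.5)
im=cv2.imread('pics/s3.png')[140:190,285:335];cv2.imwrite('pics/s3b.png',cv2.resize(im,None,fx=12,fy=12,interpolation=cv2.INTER_CUBIC))
print((q-[285,140]+.5)*12-.5)
```

```text
[[308.95421939 164.29120501]
 [310.61081287 115.52991409]
 [308.5839433  171.98134779]] [[237.31687755 378.66482003]
 [243.94325148 183.61965636]
 [235.83577321 409.42539115]]
[[ 292.95063264  296.99446009]
 [ 312.82975443 -288.14103093]
 [ 288.50731962  389.27617344]]
```

View pics/s3b.png

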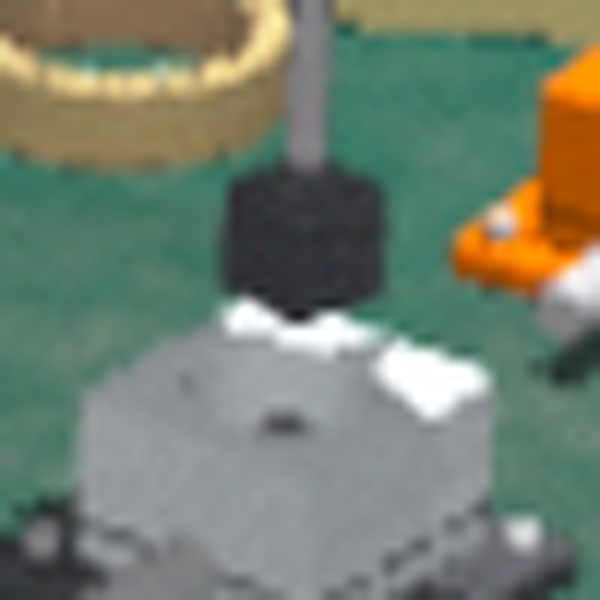

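Run:
```python
from h import *
from scipy.optimize import least_squares
c=ctrl.get_calibration('side');K=np.array(c['intrinsics']);d=np.array(c['dist']);T=np.linalg.inv(np.array(c['cam_to_world']));rv=cv2.Rodrigues(T[:3,:3])[0]
pr=lambda P:(cv2.projectPoints(np.array(P,float).reshape(-1,1,3),rv,T[:3,3],K,d)[0][:,0]-[285,140]+.5)*12-.5
def cor(x,y,z,yaw=-32.6,h=.014):
    a=np.radians(yaw+45+90*np.arange(4)); return np.c_[x+h*2**.5*np.cos(a),y+h*2**.5*np.sin(a),np.full(4,z)]
for x,y in((.5203,-.2172),(.518,-.218),(.518,-.2145)):
    print(x,y,'bot',pr(cor(x,y,.0807)).round(0).tolist(),'top',pr(cor(x,y,.1107)).round(0).tolist())
# clamp top & recess rim
a=np.radians(np.arange(0,360,30))
for cx,cy in((.5213,-.219),):
    P=pr(np.c_[cx+.024*np.cos(a),cy+.024*np.sin(a),np.full(12,.055)]);print('rim',P.min(0),P.max(0))
    print('blk',pr(cor(cx,cy,.055,-17.4,.036)).round(0).tolist(),'screwtop',pr([[cx,cy,.045]]))
```

```text
0.5203 -0.2172 bot [[211.0, 292.0], [286.0, 333.0], [375.0, 302.0], [300.0, 261.0]] top [[214.0, 179.0], [289.0, 220.0], [380.0, 189.0], [304.0, 149.0]]
0.518 -0.218 bot [[221.0, 292.0], [296.0, 334.0], [385.0, 303.0], [310.0, 261.0]] top [[224.0, 179.0], [300.0, 220.0], [390.0, 190.0], [314.0, 150.0]]
0.518 -0.2145 bot [[217.0, 298.0], [291.0, 340.0], [381.0, 309.0], [306.0, 267.0]] top [[220.0, 185.0], [295.0, 226.0], [386.0, 195.0], [310.0, 155.0]]
rim [191.28771229 344.30190146] [384.05839389 433.29731688]
blk [[81.0, 400.0], [326.0, 486.0], [493.0, 377.0], [252.0, 296.0]] screwtop [[286.67972818 424.72627907]]
```

The side crop shows the socket's silhouette centred about 10 crop px right of where the TCP puts it (225–385). The clamp block and recess match their predictions. So the socket is about 3 mm short in x of the screw axis, and I'll shift and recheck.

```bash
python3 -m pendant '[[[0.002,0.003,0.01,-0.002,0,0.003,0],[0,0,0.004,0,0,0,0],[0,0,0,0,0,0,0],[0,0,0,0,0,0,0]]]'
python3 - <<'E'
from h import *
go([.5235,-.2175,.19],57)
snap('side','s4')
im=cv2.imread('pics/s4.png')[140:190,285:335];cv2.imwrite('pics/s4b.png',cv2.resize(im,None,fx=12,fy=12,interpolation=cv2.INTER_CUBIC))
c=ctrl.get_calibration('side');K=np.array(c['intrinsics']);d=np.array(c['dist']);T=np.linalg.inv(np.array(c['cam_to_world']));rv=cv2.Rodrigues(T[:3,:3])[0]
pr=lambda P:(cv2.projectPoints(np.array(P,float).reshape(-1,1,3),rv,T[:3,3],K,d)[0][:,0]-[285,140]+.5)*12-.5
def cor(x,y,z,yaw=-32.8,h=.014):
    a=np.radians(yaw+45+90*np.arange(4)); return np.c_[x+h*2**.5*np.cos(a),y+h*2**.5*np.sin(a),np.full(4,z)]
z=ctrl.state()['tcp_pos'][2]-.1237;print(z)
x,y=.5213,-.219
print('bot',pr(cor(x,y,z)).round(0).tolist(),'top',pr(cor(x,y,z+.03)).round(0).tolist(),'shank',pr([[x,y,z+.03],[x,y,z+.06]]))
E
```

```text
t: 8.68
tcp_pos: [0.5264, -0.2179, 0.197]
tcp_rot: [[0.542, 0.84, 0.007], [0.84, -0.542, -0.003], [0.002, 0.007, -1.0]]
force: [0.9, -0.1, -2.3]
opening: 0.125
t 8.68 P [ 0.5264 -0.2179  0.197 ] psi 57.18 q [-0.39  0.39  0.12  1.3   0.    1.75] F [ 0.9 -0.1 -2.3] M [ 0.04 -0.01  0.01] op 0.125
shift [-0.0016 -0.0033  0.0087] turn [ 0.0049 -0.0011  0.0021]
0.073411055244124
bot [[209.0, 315.0], [283.0, 357.0], [372.0, 326.0], [298.0, 285.0]] top [[212.0, 203.0], [287.0, 244.0], [377.0, 214.0], [302.0, 173.0]] shank [[294.16443993 208.03150777]
 [298.07394065  93.58373001]]
```

View pics/s4b.png

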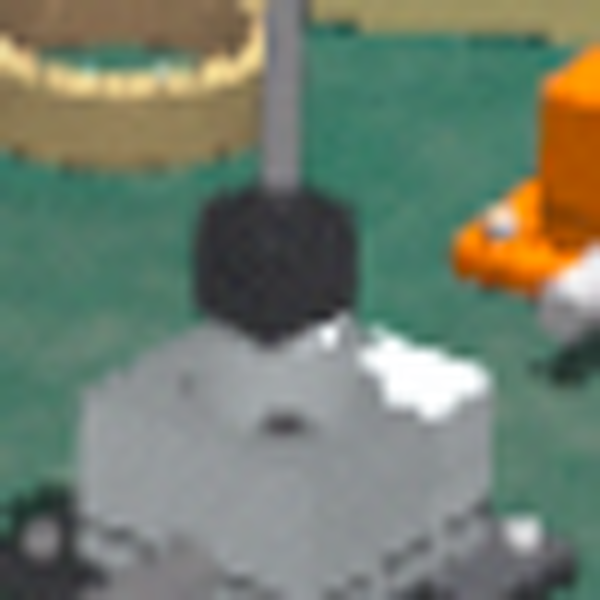

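```bash
python3 -m pendant '[[[-0.002,-0.003,0.004,0.005,-0.001,0.002,0],[0,0,0,0,0,0,0],[0,0,0,0,0,0,0]]]'
python3 - <<'E'
from h import *
go([.523,-.218,.18],57)
E
```

```text
t: 8.98
tcp_pos: [0.5237, -0.2182, 0.1946]
tcp_rot: [[0.545, 0.839, 0.001], [0.839, -0.545, -0.0], [0.0, 0.001, -1.0]]
force: [-0.4, 0.5, -1.6]
opening: 0.117
t 8.98 P [ 0.5237 -0.2182  0.1946] psi 56.99 q [-0.39  0.39  0.12  1.3   0.    1.75] F [-0.4  0.5 -1.6] M [ 0.02 -0.   -0.  ] op 0.117
shift [-0.0003 -0.0009  0.0183] turn [ 0.0007 -0.0002 -0.0001]
```

```bash
python3 -m pendant '[[[0,-0.001,0.01,0,0,0,0],[0,0,0.01,0,0,0,0],[0,0,0.005,0,0,0,0],[0,0,0,0,0,0,0]]]'
python3 - <<'E'
from h import *
go([.523,-.218,.153],57)
E
```

```text
t: 9.32
tcp_pos: [0.523, -0.2179, 0.1728]
tcp_rot: [[0.545, 0.838, 0.002], [0.838, -0.545, -0.001], [0.0, 0.002, -1.0]]
force: [-0.4, 0.1, -3.3]
opening: 0.124
t 9.32 P [ 0.523  -0.2179  0.1728] psi 56.97 q [-0.39  0.4   0.08  1.24  0.    1.75] F [-0.4  0.1 -3.3] M [0.02 0.03 0.02] op 0.124
shift [-0.0001  0.0001  0.0248] turn [ 0.0011 -0.0003 -0.0003]
```

```bash
python3 -m pendant '[[[0,0,0.005,0.001,0,0,0],[0,0,0.005,0,0,0,0],[0,0,0.003,0,0,0,0],[0,0,0,0,0,0,0]]]'
python3 - <<'E'
from h import *
go([.523,-.218,.153],57)
E
```

```text
t: 9.65
tcp_pos: [0.5224, -0.2176, 0.1603]
tcp_rot: [[0.545, 0.838, -0.001], [0.838, -0.545, 0.001], [0.0, -0.002, -1.0]]
force: [-0.1, 0.6, -2.6]
opening: 0.118
t 9.65 P [ 0.5224 -0.2176  0.1603] psi 56.98 q [-0.39  0.41  0.06  1.22  0.    1.75] F [-0.1  0.6 -2.6] M [-0.01 -0.08  0.02] op 0.118
shift [0.     0.0009 0.0091] turn [-0.0012 -0.0001 -0.0003]
```

```bash
python3 -m pendant '[[[0,0,0.005,-0.001,0,0,0],[0,0,0.004,0,0,0,0],[0,0,0.002,0,0,0,0],[0,0,0,0,0,0,0]]]'
python3 - <<'E'
from h import *
go([.523,-.218,.153],57)
E
```

```text
t: 9.98
tcp_pos: [0.5239, -0.2183, 0.1532]
tcp_rot: [[0.545, 0.838, 0.004], [0.838, -0.545, -0.002], [0.001, 0.005, -1.0]]
force: [0.8, 0.3, -3.1]
opening: 0.123
t 9.98 P [ 0.5239 -0.2183  0.1532] psi 56.98 q [-0.39  0.41  0.04  1.2   0.    1.75] F [ 0.8  0.3 -3.1] M [ 0.01 -0.08 -0.05] op 0.123
shift [-0.0003 -0.0011  0.0002] turn [ 0.003  -0.0006 -0.0003]
```

```bash
python3 -m pendant '[[[0,-0.0005,0.002,0.002,0,0,0],[0,0,0.002,0,0,0,0],[0,0,0,0,0,0,0]]]'
python3 - <<'E'
from h import *
go([.523,-.218,.153],57)
snap('side','s5')
im=cv2.imread('pics/s5.png')[130:190,280:340];cv2.imwrite('pics/s5b.png',cv2.resize(im,None,fx=10,fy=10,interpolation=cv2.INTER_CUBIC))
E
```

```text
t: 10.23
tcp_pos: [0.5247, -0.2185, 0.153]
tcp_rot: [[0.545, 0.838, 0.006], [0.838, -0.545, -0.002], [0.002, 0.006, -1.0]]
force: [-1.2, 1.4, -3.3]
opening: 0.125
t 10.23 P [ 0.5247 -0.2185  0.153 ] psi 56.98 q [-0.39  0.41  0.04  1.19  0.    1.75] F [-1.2  1.4 -3.3] M [0.17 0.3  0.  ] op 0.125
shift [-0.0006 -0.0022 -0.    ] turn [ 0.0041 -0.0012 -0.0003]
```

View pics/s5b.png

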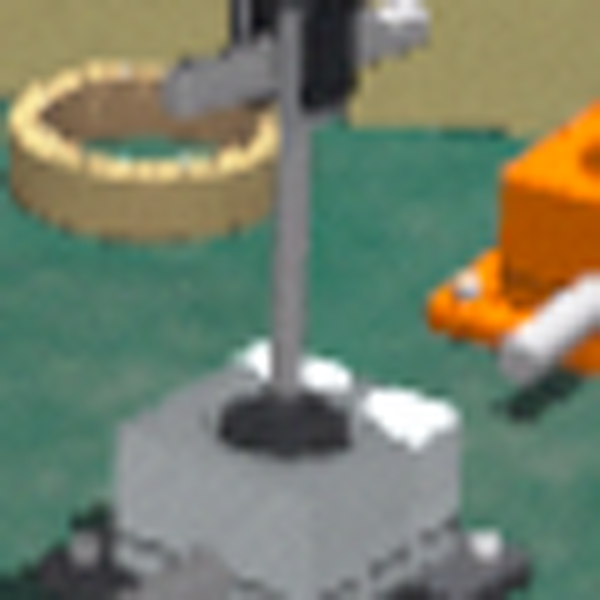

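The socket is in the recess and over the head, with small side moments. I'll straighten it and press down a little further.

```bash
python3 -m pendant '[[[0,-0.0015,0.003,0.004,-0.001,0,0],[0,0,0.003,0,0,0,0],[0,0,0,0,0,0,0]]]'
python3 - <<'E'
from h import *
go([.523,-.218,.152],57)
E
```

```text
t: 10.53
tcp_pos: [0.5254, -0.2186, 0.1531]
tcp_rot: [[0.545, 0.838, 0.006], [0.838, -0.545, -0.002], [0.001, 0.007, -1.0]]
force: [-1.6, 1.1, -3.8]
opening: 0.126
t 10.53 P [ 0.5254 -0.2186  0.1531] psi 56.97 q [-0.39  0.41  0.04  1.19  0.    1.75] F [-1.6  1.1 -3.8] M [0.28 0.62 0.  ] op 0.126
shift [-0.001  -0.003   0.0013] turn [ 0.0045 -0.0009 -0.0004]
```

```bash
python3 -m pendant '[[[0,-0.003,0.004,0.005,0,0,0]]]';python3 -m pendant '[[[0,-0.003,0.006,0.005,0,0,0]]]'
python3 - <<'E'
from h import *
go([.523,-.218,.152],57)
E
```

```text
t: 10.62
tcp_pos: [0.5249, -0.218, 0.1526]
tcp_rot: [[0.545, 0.838, 0.005], [0.838, -0.545, -0.0], [0.002, 0.004, -1.0]]
force: [-1.8, 1.3, 23.0]
opening: 0.123
t: 10.7
tcp_pos: [0.5256, -0.2182, 0.1525]
tcp_rot: [[0.545, 0.838, 0.006], [0.838, -0.545, -0.001], [0.003, 0.006, -1.0]]
force: [-5.1, 0.8, 29.5]
opening: 0.123
t 10.7 P [ 0.5256 -0.2182  0.1525] psi 56.96 q [-0.39  0.42  0.04  1.19  0.    1.75] F [-5.1  0.8 29.5] M [ 0.11  1.16 -0.02] op 0.123
shift [-0.0016 -0.0029  0.0007] turn [ 0.0038 -0.002  -0.0005]
```

It is seated: TCP z is 0.1525 against the expected 0.1527, and Fz rises to +29 N. Now I'll turn clockwise.

```bash
python3 -m pendant '[[[0,-0.001,0,0.003,0,0.03,0],[0,0,0,0,0,0.06,0],[0,0,0,0,0,0.06,0],[0,0,0,0,0,0.06,0],[0,0,0,0,0,0.0,0]]]'
python3 - <<'E'
from h import *
go([.523,-.218,.1527],-9)
E
```

```text
t: 11.12
tcp_pos: [0.5241, -0.2186, 0.1531]
tcp_rot: [[0.787, 0.617, 0.001], [0.617, -0.787, -0.0], [0.001, 0.001, -1.0]]
force: [-1.3, -0.4, 2.3]
opening: 0.125
t 11.12 P [ 0.5241 -0.2186  0.1531] psi 38.07 q [-0.4   0.42  0.05  1.2   0.    2.08] F [-1.3 -0.4  2.3] M [0.01 0.34 0.01] op 0.125
shift [-0.0006 -0.0015  0.0005] turn [ 4.000e-04 -8.000e-04  5.477e-01]
```

```bash
python3 -m pendant '[[[0,-0.001,0,0,0,0.06,0],[0,0,0,0,0,0.06,0],[0,0,0,0,0,0.06,0],[0,0,0,0,0,0.06,0],[0,0,0,0,0,0.0,0]]]'
python3 - <<'E'
from h import *
go([.523,-.218,.1527],-9)
E
```

```text
t: 11.53
tcp_pos: [0.5243, -0.219, 0.153]
tcp_rot: [[0.955, 0.297, 0.002], [0.297, -0.955, -0.002], [0.001, 0.003, -1.0]]
force: [-0.2, 0.1, 2.2]
opening: 0.122
t 11.53 P [ 0.5243 -0.219   0.153 ] psi 17.25 q [-0.39  0.42  0.05  1.2  -0.    2.45] F [-0.2  0.1  2.2] M [0.07 0.44 0.04] op 0.122
shift [-0.0012 -0.0016  0.0003] turn [ 0.0016 -0.0012  0.3054]
```

```bash
python3 -m pendant '[[[0,-0.001,0,0.001,0,0.05,0],[0,0,0,0,0,0.05,0]]]'
python3 -m pendant '[[[0,0,0,0,0,0.03,0],[0,0,0,0,0,0.03,0]]]'
python3 - <<'E'
from h import *
go([.523,-.218,.1527],-9)
E
```

```text
t: 11.7
tcp_pos: [0.5243, -0.2188, 0.153]
tcp_rot: [[0.988, 0.154, 0.002], [0.154, -0.988, -0.002], [0.001, 0.003, -1.0]]
force: [-0.5, -0.7, 2.1]
opening: 0.126
t: 11.87
tcp_pos: [0.5243, -0.2191, 0.153]
tcp_rot: [[0.998, 0.068, 0.002], [0.068, -0.998, -0.003], [0.001, 0.003, -1.0]]
force: [-1.9, -0.2, 1.5]
opening: 0.124
t 11.87 P [ 0.5243 -0.2191  0.153 ] psi 3.91 q [-0.39  0.42  0.05  1.2  -0.    2.68] F [-1.9 -0.2  1.5] M [0.02 0.45 0.07] op 0.124
shift [-0.0016 -0.0015  0.0003] turn [ 0.002  -0.0011  0.1502]
```

```bash
for i in 1; do :; done; python3 -m pendant '[[[0,0,0,0,0,0.03,0],[0,0,0,0,0,0.03,0]]]'
python3 -c "
from h import *
go([.523,-.218,.1527],-9)"
python3 -m pendant '[[[0,0,0,0,0,0.03,0],[0,0,0,0,0,0.03,0]]]'
python3 -c "
from h import *
go([.523,-.218,.1527],-9)"
```

```text
t: 12.03
tcp_pos: [0.5243, -0.2193, 0.153]
tcp_rot: [[1.0, -0.017, 0.001], [-0.017, -1.0, -0.003], [0.001, 0.003, -1.0]]
force: [-1.2, 0.0, 1.3]
opening: 0.123
t 12.03 P [ 0.5243 -0.2193  0.153 ] psi -0.98 q [-0.39  0.42  0.05  1.2  -0.    2.76] F [-1.2  0.   1.3] M [0.01 0.44 0.12] op 0.123
shift [-0.0017 -0.0016  0.0003] turn [ 0.0022 -0.0011  0.0933]
t: 12.2
tcp_pos: [0.5243, -0.2195, 0.153]
tcp_rot: [[0.995, -0.102, 0.001], [-0.102, -0.995, -0.004], [0.001, 0.004, -1.0]]
force: [-0.8, -1.0, 1.7]
opening: 0.124
t 12.2 P [ 0.5243 -0.2195  0.153 ] psi -5.87 q [-0.39  0.42  0.05  1.2  -0.    2.85] F [-0.8 -1.   1.7] M [-0.01  0.41  0.1 ] op 0.124
shift [-0.0018 -0.0017  0.0003] turn [ 0.0024 -0.0011  0.0364]
```

```bash
python3 -m pendant '[[[0,0,0,0,0,0.03,0],[0,0,0,0,0,0.03,0]]]'
python3 -c "
from h import *
go([.523,-.218,.1527],-9)"
python3 -m pendant '[[[0,0,0,0,0,0.03,0]]]'
python3 -c "
from h import *
go([.523,-.218,.1527],-9)"
```

```text
t: 12.37
tcp_pos: [0.5242, -0.2196, 0.153]
tcp_rot: [[0.982, -0.187, 0.001], [-0.187, -0.982, -0.004], [0.002, 0.004, -1.0]]
force: [-1.3, -0.5, 2.4]
opening: 0.121
t 12.37 P [ 0.5242 -0.2196  0.153 ] psi -10.77 q [-0.39  0.42  0.05  1.2  -0.    2.93] F [-1.3 -0.5  2.4] M [0.05 0.42 0.12] op 0.121
shift [-0.0019 -0.0017  0.0004] turn [ 0.0026 -0.001  -0.0206]
t: 12.45
tcp_pos: [0.5242, -0.2196, 0.153]
tcp_rot: [[0.974, -0.228, 0.001], [-0.228, -0.974, -0.004], [0.002, 0.004, -1.0]]
force: [-0.7, 0.3, 1.8]
opening: 0.127
t 12.45 P [ 0.5242 -0.2196  0.153 ] psi -13.21 q [-0.39  0.42  0.05  1.2  -0.    2.98] F [-0.7  0.3  1.8] M [0.01 0.46 0.06] op 0.127
shift [-0.002  -0.0016  0.0003] turn [ 0.0026 -0.001  -0.049 ]
```

```bash
python3 -m pendant '[[[0,0,0,0,0,0.03,0]]]'
python3 -c "
from h import *
go([.523,-.218,.1527],-9)
snap('side','s6');crop('s6','s6b',270,90,350,200,6)
snap('top','t6');crop('t6','t6b',310,165,400,255,8)"
```

```text
t: 12.53
tcp_pos: [0.5242, -0.2197, 0.153]
tcp_rot: [[0.963, -0.27, 0.001], [-0.27, -0.963, -0.004], [0.002, 0.004, -1.0]]
force: [-1.4, 0.5, 2.0]
opening: 0.123
t 12.53 P [ 0.5242 -0.2197  0.153 ] psi -15.65 q [-0.39  0.42  0.05  1.2  -0.    3.02] F [-1.4  0.5  2. ] M [0.02 0.44 0.14] op 0.123
shift [-0.0021 -0.0017  0.0003] turn [ 0.0027 -0.001  -0.0774]
```

View pics/s6b.png

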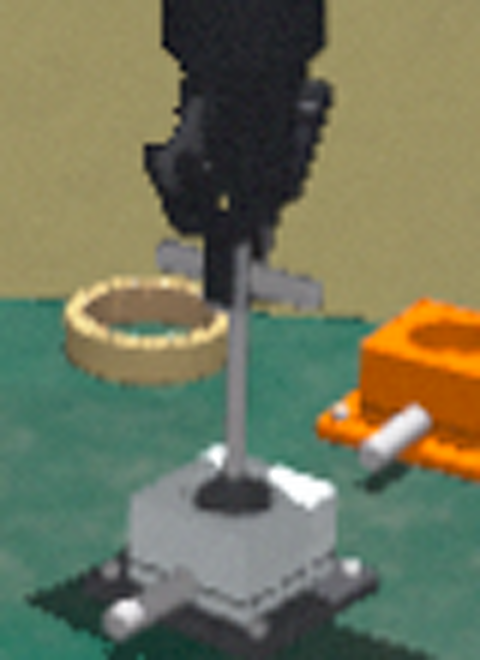

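View pics/t6b.png

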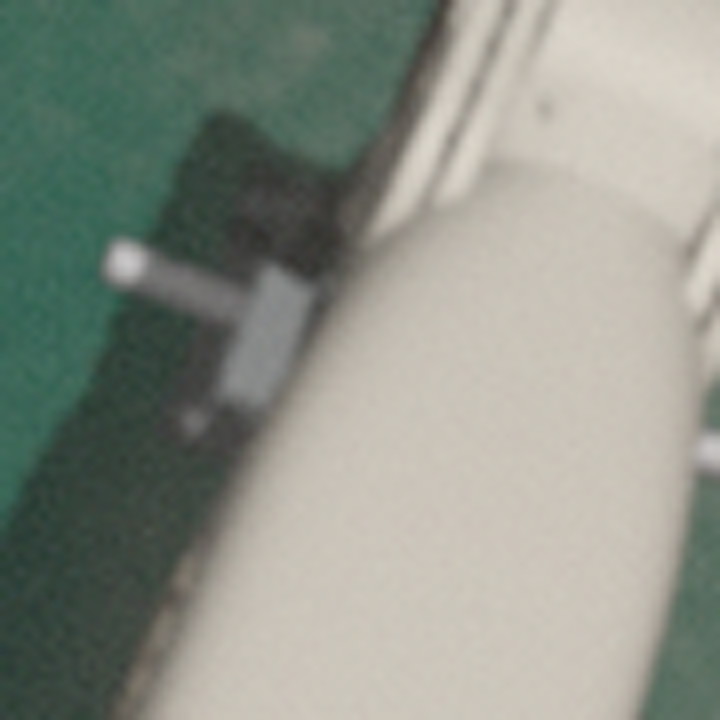

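Run:
```python
from h import *
s=lambda x,y:(270+(x+.5)/6-.5,90+(y+.5)/6-.5)
for p,q in(((162,255),(320,293)),((165,258),(318,292)),((170,256),(313,290))):
    a=atz('side',*s(*p),.169);b=atz('side',*s(*q),.169);e=b-a
    print(a,b,np.linalg.norm(e),'wrench yaw',np.degrees(np.arctan2(-e[0],e[1])))
```

```text
[ 0.5644817  -0.23103341  0.169     ] [ 0.48160157 -0.21463998  0.169     ] 0.08448585319886105 wrench yaw 78.81148890518133
[ 0.56198062 -0.22807131  0.169     ] [ 0.48279316 -0.21542119  0.169     ] 0.08019152148361479 wrench yaw 80.92374520979718
[ 0.56054013 -0.23124277  0.169     ] [ 0.48561576 -0.21681714  0.169     ] 0.0763004583852033 wrench yaw 79.10186345113082
```

The bar stands at about -100° in the image (-99° is the predicted stop), while the tool is at -105.6°. So the bar may be slipping in the grip at the stop. I'll grip harder and check the torque.

```bash
python3 -m pendant '[[[0,0,0,0,0,0,0],[0,0,0,0,0,0,0],[0,0,0,0,0,0.02,0]]]' 120
python3 -c "
from h import *
go([.523,-.218,.1527],-9)"
python3 -m pendant '[[[0,0,0,0,0,0.025,0]]]' 120
python3 -c "
from h import *
go([.523,-.218,.1527],-9)"
```

```text
t: 12.88
tcp_pos: [0.524, -0.2196, 0.1528]
tcp_rot: [[0.957, -0.29, 0.0], [-0.29, -0.957, -0.004], [0.001, 0.004, -1.0]]
force: [-1.1, 0.4, 2.1]
opening: 0.112
t 12.88 P [ 0.524  -0.2196  0.1528] psi -16.86 q [-0.39  0.42  0.05  1.2  -0.    3.04] F [-1.1  0.4  2.1] M [0.06 0.48 0.26] op 0.112
shift [-0.0018 -0.0015  0.0002] turn [ 0.0026 -0.0006 -0.0914]
t: 12.97
tcp_pos: [0.524, -0.2197, 0.1529]
tcp_rot: [[0.946, -0.324, -0.0], [-0.324, -0.946, -0.004], [0.001, 0.004, -1.0]]
force: [-1.6, -0.1, 1.7]
opening: 0.111
t 12.97 P [ 0.524  -0.2197  0.1529] psi -18.93 q [-0.39  0.42  0.05  1.2  -0.    3.08] F [-1.6 -0.1  1.7] M [0.   0.45 0.36] op 0.111
shift [-0.0019 -0.0015  0.0002] turn [ 0.0027 -0.0007 -0.1156]
```

Torque rises to 0.36 N m, well above the 0.08 friction, which points to the hard stop. To be sure, I'll release, re-align with the bar, regrip at 120 N and test again.

```bash
python3 -m pendant '[[[0,0,0,0,0,0,60],[0,0,0,0,0,0,60],[0,0,0,0,0,0,60],[0,0,0,0.002,0,-0.05,60],[0,0,0,0,0,-0.055,60],[0,0,0,0,0,0,60]]]' 120
python3 -c "
from h import *
go([.524,-.2195,.1527],-10)
snap('side','s7');crop('s7','s7b',270,90,350,200,6)"
```

```text
t: 13.47
tcp_pos: [0.5259, -0.2197, 0.1521]
tcp_rot: [[0.987, -0.158, 0.004], [-0.158, -0.987, -0.001], [0.004, 0.0, -1.0]]
force: [0.4, -0.4, 0.2]
opening: 0.596
t 13.47 P [ 0.5259 -0.2197  0.1521] psi -9.08 q [-0.4   0.42  0.05  1.2   0.    2.9 ] F [ 0.4 -0.4  0.2] M [ 0.02  0.05 -0.07] op 0.596
shift [-0.0023  0.0001 -0.0007] turn [ 0.0002 -0.0027  0.0107]
```

View pics/s7b.png

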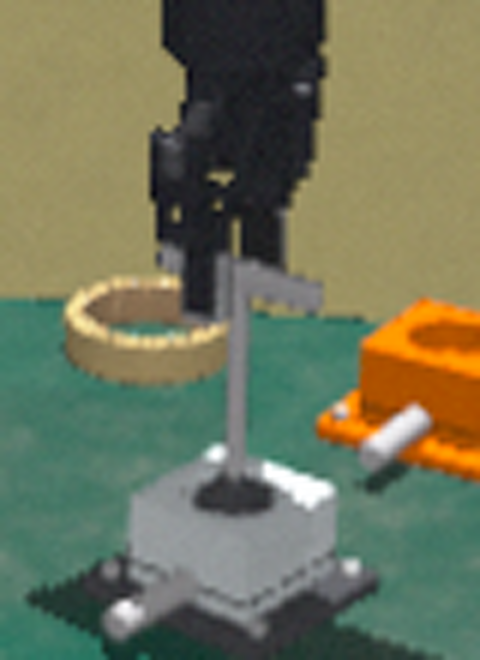

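```bash
python3 -m pendant '[[[0,0,0,0,-0.003,0.01,0],[0,0,0,0,0,0,0],[0,0,0,0,0,0,0],[0,0,0,0,0,0,0],[0,0,0,0,0,0,0],[0,0,0,0,0,0,0],[0,0,0,0,0,0,0]]]' 120
python3 -c "
from h import *
go([.524,-.2195,.1527],-10)"
python3 -m pendant '[[[0,0,0,0,0,0.03,0]]]'
python3 -c "
from h import *
go([.523,-.218,.1527],-9)"
python3 -m pendant '[[[0,0,0,0,0,0.03,0]]]'
python3 -c "
from h import *
go([.523,-.218,.1527],-9)"
```

```text
t: 14.1
tcp_pos: [0.5263, -0.2199, 0.1525]
tcp_rot: [[0.983, -0.182, -0.0], [-0.182, -0.983, -0.0], [0.0, 0.001, -1.0]]
force: [-0.8, 0.7, -0.8]
opening: 0.109
t 14.1 P [ 0.5263 -0.2199  0.1525] psi -10.46 q [-0.4   0.42  0.05  1.2  -0.    2.93] F [-0.8  0.7 -0.8] M [-0.01  0.03 -0.02] op 0.109
shift [-0.0029  0.0001 -0.0002] turn [ 0.0003 -0.     -0.0054]
t: 14.18
tcp_pos: [0.5262, -0.22, 0.1525]
tcp_rot: [[0.974, -0.226, -0.0], [-0.226, -0.974, -0.001], [-0.0, 0.001, -1.0]]
force: [-0.5, -0.7, 0.3]
opening: 0.113
t 14.18 P [ 0.5262 -0.22    0.1525] psi -13.09 q [-0.4   0.42  0.05  1.2  -0.    2.97] F [-0.5 -0.7  0.3] M [-0.09  0.2  -0.05] op 0.113
shift [-0.0044 -0.0015 -0.0002] turn [ 0.0005  0.     -0.0476]
t: 14.27
tcp_pos: [0.5261, -0.22, 0.1525]
tcp_rot: [[0.962, -0.272, -0.0], [-0.272, -0.962, -0.001], [-0.0, 0.001, -1.0]]
force: [0.6, -0.6, 0.7]
opening: 0.113
t 14.27 P [ 0.5261 -0.22    0.1525] psi -15.78 q [-0.4   0.42  0.05  1.2  -0.    3.02] F [ 0.6 -0.6  0.7] M [-0.08  0.14  0.13] op 0.113
shift [-0.0044 -0.0014 -0.0002] turn [ 0.0007  0.0001 -0.0789]
```

```bash
python3 -m pendant '[[[0,0,0,0,0,0.025,0]]]'
python3 -c "
from h import *
go([.523,-.218,.1527],-9)"
python3 -m pendant '[[[0,0,0,0,0,0.02,0]]]'
python3 -c "
from h import *
go([.523,-.218,.1527],-9)
snap('side','s8');crop('s8','s8b',270,90,350,200,6)"
```

```text
t: 14.35
tcp_pos: [0.526, -0.2201, 0.1526]
tcp_rot: [[0.951, -0.31, -0.0], [-0.31, -0.951, -0.001], [-0.0, 0.001, -1.0]]
force: [0.3, -0.3, 0.0]
opening: 0.115
t 14.35 P [ 0.526  -0.2201  0.1526] psi -18.03 q [-0.4   0.42  0.05  1.2  -0.    3.06] F [ 0.3 -0.3  0. ] M [-0.08  0.05  0.29] op 0.115
shift [-0.0044 -0.0014 -0.0001] turn [ 9.000e-04  1.000e-04 -1.051e-01]
t: 14.43
tcp_pos: [0.526, -0.2202, 0.1526]
tcp_rot: [[0.941, -0.339, -0.001], [-0.339, -0.941, -0.002], [-0.0, 0.002, -1.0]]
force: [-0.3, -0.6, 0.8]
opening: 0.114
t 14.43 P [ 0.526  -0.2202  0.1526] psi -19.81 q [-0.4   0.42  0.05  1.2  -0.    3.09] F [-0.3 -0.6  0.8] M [-0.1   0.08  0.38] op 0.114
shift [-0.0044 -0.0013 -0.0002] turn [ 1.100e-03  1.000e-04 -1.258e-01]
```

View pics/s8b.png

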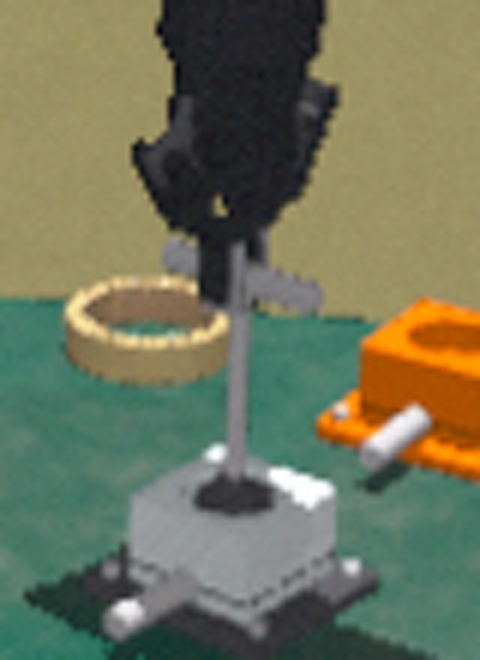

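The bar sits at the same image position as before (right end at crop (320,295), yaw about -100°, and the stop is predicted at -99°). The torque climbs again to 0.38 N m, so the screw is tight. I'll seat it with a light push, release and retreat straight up.

```bash
python3 -m pendant '[[[0,0,0.003,0,0,0,0],[0,0,0,0,0,0,0]]]'
python3 -m pendant '[[[0,0,0,0,0,0,100],[0,0,0,0,0,0,100],[0,0,0,0,0,0,100],[0,0,0,0,0,0,100],[0,0,0,0,0,0,100],[0,0,0,0,0,0,100],[0,0,0,0,0,0,100],[0,0,0,0,0,0,100]]]'
python3 -c "
from h import *
go([.526,-.22,.26],-19)"
```

```text
t: 14.65
tcp_pos: [0.5264, -0.2204, 0.1526]
tcp_rot: [[0.941, -0.338, 0.002], [-0.338, -0.941, -0.003], [0.003, 0.002, -1.0]]
force: [-1.6, 1.2, -6.7]
opening: 0.114
t: 15.32
tcp_pos: [0.5269, -0.2204, 0.1518]
tcp_rot: [[0.942, -0.337, 0.002], [-0.337, -0.942, -0.002], [0.003, 0.001, -1.0]]
force: [0.1, 0.7, -0.1]
opening: 1.004
t 15.32 P [ 0.5269 -0.2204  0.1518] psi -19.69 q [-0.4   0.42  0.05  1.2  -0.    3.09] F [ 0.1  0.7 -0.1] M [-0.   -0.03  0.  ] op 1.004
shift [-8.000e-04  1.000e-04 -1.352e-01] turn [ 0.001 -0.002 -0.008]
```

```bash
python3 -m pendant '[[[0,0,-0.01,0,0,0,100],[0,0,-0.02,0,0,0,100],[0,0,-0.03,0,0,0,100],[0,0,-0.03,0,0,0,100],[0,0,-0.03,0,0,0,100],[0,0,-0.02,0,0,0,100],[0,0,0,0,0,0,100]]]'
python3 -c "
from h import *
go([.33,-.3,.27],-19)"
```

```text
t: 15.9
tcp_pos: [0.5252, -0.2196, 0.2699]
tcp_rot: [[0.942, -0.337, -0.001], [-0.337, -0.942, -0.001], [-0.001, 0.001, -1.0]]
force: [0.2, -0.5, -0.2]
opening: 1.002
t 15.9 P [ 0.5252 -0.2196  0.2699] psi -19.69 q [-0.4   0.37  0.29  1.49 -0.    3.09] F [ 0.2 -0.5 -0.2] M [ 0.01 -0.04  0.02] op 1.002
shift [-0.1959  0.1769  0.0002] turn [ 0.0008  0.0005 -0.008 ]
```

```bash
python3 -m pendant '[[[-0.02,0.02,0,0,0,0,100],[-0.03,0.03,0,0,0,0,100],[-0.03,0.03,0,0,0,0,100],[-0.03,0.03,0,0,0,0,100],[-0.03,0.03,0,0,0,0,100],[-0.03,0.03,0,0,0,0,100],[-0.02,0.02,0,0,0,0,100],[0,0,0,0,0,0,100]]]'
python3 -c "
from h import *
go([.33,-.3,.27],-19)
snap('side','s9');crop('s9','s9b',270,90,350,200,6)
snap('top','t9');crop('t9','t9b',305,165,395,240,8);crop('t9','t9c',160,165,260,225,7)"
```

```text
t: 16.57
tcp_pos: [0.325, -0.3129, 0.2661]
tcp_rot: [[0.944, -0.33, 0.0], [-0.33, -0.944, -0.001], [0.001, 0.001, -1.0]]
force: [-0.2, 0.0, 0.0]
opening: 1.001
t 16.57 P [ 0.325  -0.3129  0.2661] psi -19.3 q [-0.77  0.13 -0.04  1.4  -0.    2.71] F [-0.2  0.   0. ] M [0.02 0.01 0.03] op 1.001
shift [ 0.0006 -0.0173 -0.0049] turn [ 0.0005 -0.0004 -0.0034]
```

View pics/s9b.png

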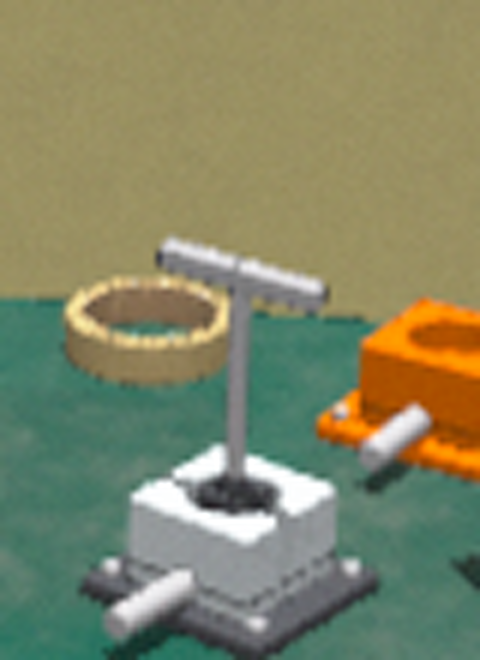

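View pics/t9b.png

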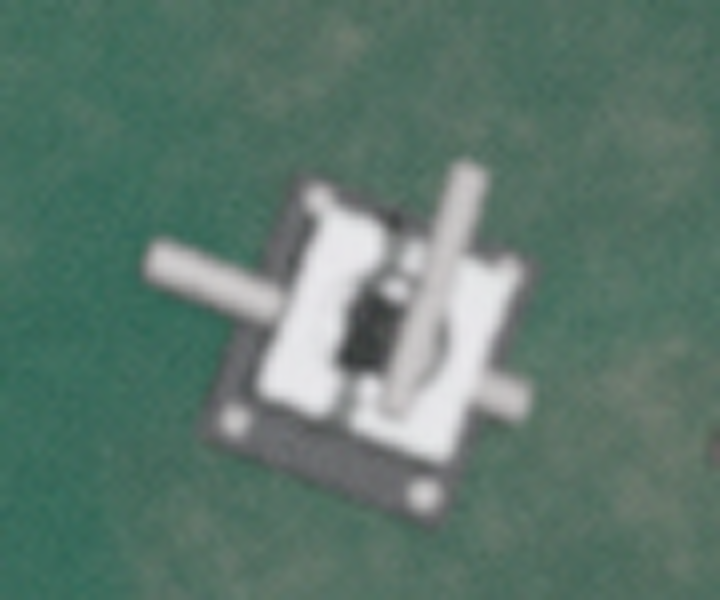

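View pics/t9c.png

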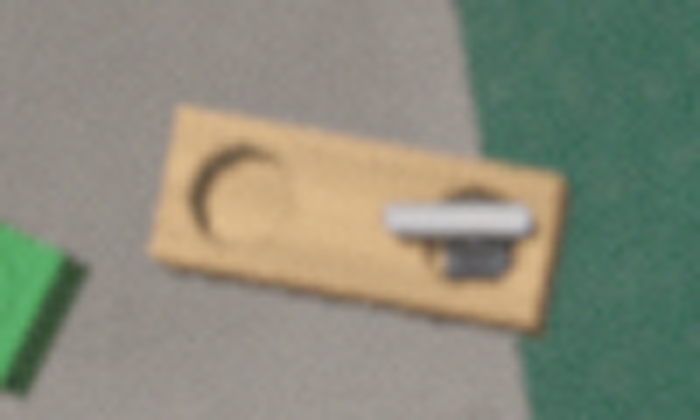

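Run:
```python
from h import *
f=lambda x,y:(305+(x+.5)/8-.5,165+(y+.5)/8-.5)
a=atz('top',*f(468,162),.176);b=atz('top',*f(397,413),.176);e=a-b
print(a,b,(a+b)/2,np.linalg.norm(e),np.degrees(np.arctan2(-e[0],e[1])))
s=lambda x,y:(270+(x+.5)/6-.5,90+(y+.5)/6-.5)
a=atz('side',*s(165,245),.176);b=atz('side',*s(325,287),.176);e=a-b
print(a,b,(a+b)/2,np.linalg.norm(e),np.degrees(np.arctan2(-e[0],e[1])))
```

```text
[ 0.56541259 -0.22953358  0.176     ] [ 0.47905078 -0.20633479  0.176     ] [ 0.52223168 -0.21793419  0.176     ] 0.0894234106032412 -105.03603027758156
[ 0.56184466 -0.22723954  0.176     ] [ 0.47716902 -0.20649012  0.176     ] [ 0.51950684 -0.21686483  0.176     ] 0.0871808570364535 -103.7687827785392
```

```bash
python3 -c "
from h import *
print(ctrl.job_done())"
```

```text
the job is handed in; nothing more can be done
None
```

I pulled the larger wrench straight up out of the wooden stand, set it over the square screw in the aluminium clamp, and turned it clockwise to the stop. I then released it, backed the arm clear and handed the job in at about 16.7 s.

**Seated:** the wrench came to rest with the TCP at z 0.1525, where 0.1527 was expected, and Fz rose to +29 N.

**Tight:** the torque climbed to 0.36 N m, and to 0.38 N m again after a regrip, against 0.08 N m of screw friction. The bar had stopped following the tool and slipped a few degrees in the grip. That slip and the torque both point to the hard stop.

**Standing:** the last pictures show the wrench upright in the recess, with its bar centre within about 2–3 mm of the screw axis. The small wrench is still in its hole, and the orange clamp was not touched.

**Disagreement:** the last pictures put the bar at about 87° to the clamp, against about 82° predicted for stop plus play. It read about 5° less while still gripped. The turn is past what the stop needs, so I put the gap down to pixel reading and play.

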